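# Fit the keyed lids on their turned boxes

## Robot

A 6-joint arm with a two-finger parallel gripper is mounted at the origin on the work surface. World frame = base frame: x ahead of the robot, y to its left, z up, the work surface at z = 0. Lengths are in m, angles in rad, forces in N, time in s.
With the tool pointing down it reaches from about 0.3 to 0.875 m from the base axis. Payload 4.2 kg.
Tool frame: the origin (TCP) lies where the fingers leave the gripper's body, on its centre line; the fingertips stand 73 mm ahead of it and the grasp point (between the pads) lies 54 mm ahead of it; z points along the fingers, y is the line along which they close (so a half turn about z gives the same grasp; the last joint's range is limited). The gripper opens to 85 mm and grips with 20 to 120 N. Pads are 22 mm wide; open, the fingers measure 114 mm over their backs; the gripper's body (76 mm by 85 mm) begins 54 mm behind the grasp point. The pads swing forward as they close: fully open they stand 13 mm farther back than shut.
Start: joints at [-1.315, 0.32, 1.565, -0, 1.257, -0.02], TCP at [0.157, -0.553, 0.304] pointing down, gripper open.
Joint ranges: [-3.11, 3.11], [-0.84, 2.01], [0.21, 2.61], [-1.34, 4.49], [0.05, 2.63], [-2.56, 2.56]. Speed limits (rad/s): [2.57, 2.57, 3.14, 3.14, 3.14, 3.14].

## Interface

Orientations are given as a 3x3 rotation matrix whose columns are the frame's x, y, z axes.
In Python, from station import * gives the robot as it stands. The module is installed in compiled form; this text tells all that it offers. Calls block until the motion is done:
- move_pose(position, orientation): joint-space move of the TCP to a pose.
- move_l(position, rotation=None, velocity=0.15): straight line of the TCP; rotation=None keeps the orientation; velocity is the mean speed in m/s.
- move_j(angles): joint-space move.
- gripper_to(opening, squeeze=None): opening from 0.0 (shut) to 1.0 (fully open); squeeze is the grip in N (None keeps the last); returns when the fingers have stopped.
- sleep(seconds).
- ik(position, orientation): joint angles nearest the present ones, or None.
- capture(name): name is "scene" or "top" or "wrist"; returns the picture (400x640x3 uint8, blue, green, red); there is no depth.
- camera_model(name): a dict with "K" (3x3 intrinsics, pixels), "k1" (the pictures are not rectified: a ray, as slopes to the right and down, at radius r is drawn at 1 + k1 r^2 times it, then the intrinsics apply), "R" (3x3) and "t" (3): a world point X has camera coordinates R X + t; the wrist camera has in their place "tool_from_camera" (4x4, takes a point from camera to tool coordinates, whose origin is the TCP and whose axes are the flange's). Camera axes: x right, y down, z forward; pixel columns grow to the right and rows downward; lengths in m; the calibration is good to about 2 mm. A picture is of the moment at which its call begins: read the wrist's pose just before it. camera_model takes no time and is no camera call.
A pose or a line that the arm cannot do raises PlanningError and nothing moves.
- job_done(): hands the job in; it is judged then, once.
Readings, each from a call of its own:
- current_clock(): time.
- current_qpos(): joint angles.
- current_joint_vel(): joint speeds.
- current_joint_torque(): joint torques, N m.
- current_tcp_pos(): TCP position.
- current_tool_rot(): TCP orientation.
- current_force(): force on the tool from outside, world axes, zero at the start.
- current_ft_torque(): the same for the moment, N m.
- current_finger_gap(): opening from 0.0 (shut) to 1.0 (fully open).
- current_finger_force(): force on a finger pad.
Only numpy, scipy, OpenCV 4.12 (cv2) and the standard library are available. Lean on these libraries where they do the work, as an engineer would, in place of code of your own. Each camera call takes 0.05 s, during which the arm holds its last target. There are 200 camera calls.

## Task

Two turned boxes, one dark walnut and one pale maple, stand clamped on the carving bench, and their lids lie on the sloping drying rack beside a spare red lid. Put each lid on the box of its own wood, turning it under light pressure until its four tabs find the notches in the rim and it drops fully home and flush, then let go. Leave the spare red lid and everything else on the bench where it is.

Things in the scene. Friction and masses are not known exactly. Their poses are not given: they have to be found in the camera images.
- lid_walnut: Dark brown walnut lid on the rack, about 90 g. Disc 72 mm across, 6 thick; on top a plain round knob 22 across, 30 tall; below, a plug 54 across, 12 long, its end chamfered, and 4 radial tabs 7 wide, 6 tall, 90 deg apart on the lid's x and y axes at radius 26 to 35. Origin: middle of the disc's underside (seats on the rim), z along the knob: knob z = 6 to 36 mm, plug to -12.
- lid_maple: Pale cream maple lid on the rack, about 90 g. Disc 72 mm across, 6 thick; on top a plain round knob 22 across, 30 tall; below, a plug 54 across, 12 long, its end chamfered, and 4 radial tabs 7 wide, 6 tall, 90 deg apart on the lid's x and y axes at radius 26 to 35. Origin: middle of the disc's underside (seats on the rim), z along the knob: knob z = 6 to 36 mm, plug to -12.
- lid_padauk: Spare lid of red wood, same shape as the others, also on the rack; its box is not here. To be left alone.
- mouth_walnut (a point): Centre of the dark walnut box's open mouth, at rim level, 100 mm above the bench; z up. Box 72 mm across outside, 56 inside. Lid origin: 6 mm above this point while its tabs rest on the rim, at this point when home. Four notches 13 mm wide, 8 deep, 90 deg apart through the rim; how they are turned is NOT in this pose: see them from above or find them by turning the lid.
- mouth_maple (a point): Centre of the pale maple box's open mouth, at rim level, 100 mm above the bench; z up. Box 72 mm across outside, 56 inside. Lid origin: 6 mm above this point while its tabs rest on the rim, at this point when home. Four notches 13 mm wide, 8 deep, 90 deg apart through the rim; how they are turned is NOT in this pose: see them from above or find them by turning the lid.
- jig_walnut: Fixed wooden jig clamping the walnut box: base 100 x 120 x 20 mm, blue-padded jaws up to 65 mm high on two sides. Origin: bottom centre. The box inside is turned about its upright axis by a different amount each time; the lid's tabs drop in within about 4 deg of true either way.
- jig_maple: Fixed wooden jig clamping the maple box: base 100 x 120 x 20 mm, blue-padded jaws up to 65 mm high on two sides. Origin: bottom centre. The box inside is turned about its upright axis by a different amount each time; the lid's tabs drop in within about 4 deg of true either way.
- rack: Fixed sloping drying rack of pale wood, 320 mm along its y, 115 mm along its x. Its board slopes 34 degrees, low edge towards its -x side (about 40 mm high there, 120 mm at the other). The lids lie on it in three places 95 mm apart in any order, plug on the board, against two dowels each, knobs leaning 34 degrees from upright towards its -x side. Origin: bottom centre.
- gouge: Carving gouge, wooden handle and steel blade, 240 mm long, 25 mm thick, lying on the bench. Bystander.
- mallet: Wooden mallet, head 72 mm across and 100 mm long, lying. Bystander.
- oil_bottle: Amber bottle, 60 mm across, 150 mm tall, standing. Bystander; origin bottom centre.
- sanding_block: Cork sanding block 65 x 100 x 30 mm. Bystander.
- brush: Brush lying on the bench. Bystander.
- bowl: Small dark wooden bowl, 120 mm across, 50 mm tall. Bystander.
- wax_tin: Low metal tin, 66 mm across, 45 mm tall. Bystander.
Things that resemble listed ones, but are neither listed nor needed, are in the scene too. Leave any blue or turquoise look-alike of the lid_walnut alone.

How it is judged:
By the outcome, as a careful person would: the job done as asked, in the order asked, and still so for the second after the job is handed in, with the robot touching nothing.
It also fails if it takes over 72 s, if anything falls off the work surface, if the arm or the gripper's body presses on something with over 40 N, if the wrist force passes 120 N, or if a joint passes its speed limit or range.

## Working session

There is one attempt and no reset: what is moved stays moved. The work goes in short steps, each a Python script; the robot and the scene stay as the last script left them, time stands still between calls to the robot, and variables do not carry over. Pictures are saved under pics/ and viewed, at most 10 in all, crops included, and the job is handed in when it is done.

```bash
mkdir -p pics; python3 - <<'E'
from station import *
import cv2, numpy as np
for n in ["scene","top"]:
    cv2.imwrite(f"pics/{n}0.png",capture(n))
    m=camera_model(n);print(n,{k:np.round(v,4).tolist() for k,v in m.items()})
m=camera_model("wrist");print({k:np.round(v,4).tolist() for k,v in m.items()})
print(current_clock(),current_tcp_pos(),current_tool_rot())
E
```

```text
scene {'K': [[388.0177, 0.0, 321.9542], [0.0, 388.0177, 199.1504], [0.0, 0.0, 1.0]], 'k1': -0.0014, 'R': [[0.528, 0.8492, -0.009], [0.6957, -0.4385, -0.569], [-0.4871, 0.2941, -0.8223]], 't': [-0.3407, -0.3283, 1.5047]}
top {'K': [[438.1611, 0.0, 323.8188], [0.0, 438.1611, 197.2076], [0.0, 0.0, 1.0]], 'k1': 0.019, 'R': [[0.0207, -0.9997, 0.0105], [-0.9889, -0.022, -0.1472], [0.1474, -0.0073, -0.9891]], 't': [0.0098, 0.5778, 1.2089]}
{'K': [[344.686, 0.0, 322.169], [0.0, 344.686, 200.2108], [0.0, 0.0, 1.0]], 'k1': -0.0687, 'tool_from_camera': [[-0.0005, -0.9483, -0.3175, 0.0805], [1.0, -0.0006, 0.0003, 0.0005], [-0.0005, -0.3175, 0.9483, -0.0707], [0.0, 0.0, 0.0, 1.0]]}
0.1 [ 0.15650214 -0.55298429  0.30316657] [[ 9.62213767e-01  2.72294876e-01 -4.09031214e-04]
 [ 2.72295182e-01 -9.62212576e-01  1.51385549e-03]
 [ 1.86401154e-05 -1.56802983e-03 -9.99998770e-01]]
```

View pics/top0.png

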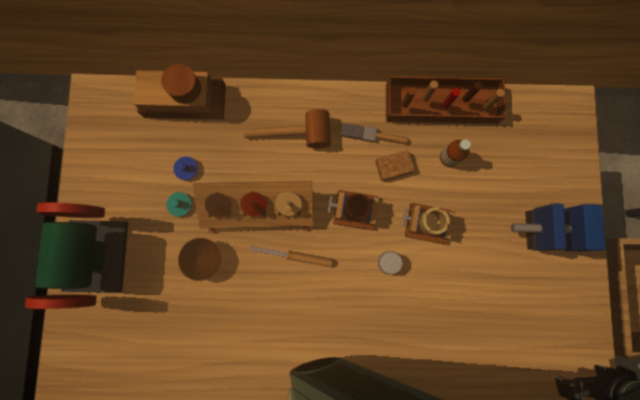

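View pics/scene0.png

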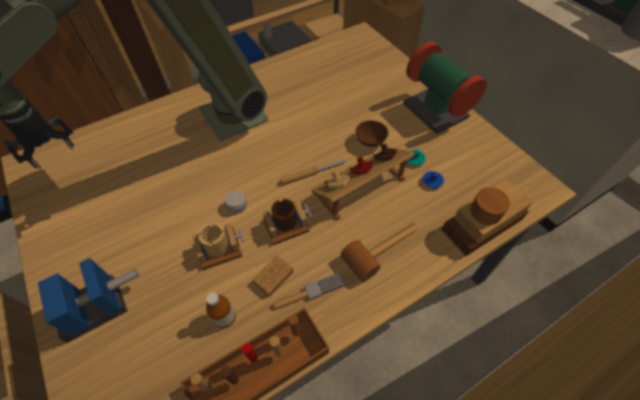

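```bash
cat > h.py <<'E'
from station import *
import numpy as np, cv2
def cam(name,pose=None):
    m=camera_model(name)
    if name=="wrist":
        p,Rt=pose; T=np.array(m["tool_from_camera"]); Rwc=Rt@T[:3,:3]; c=Rt@T[:3,3]+p
    else:
        Rwc=np.array(m["R"]).T; c=-Rwc@np.array(m["t"])
    return np.array(m["K"]),float(m["k1"]),Rwc,c
def ray(cm,uv):
    K,k1,Rwc,c=cm
    d=cv2.undistortPoints(np.array([[uv]],float),K,np.array([k1,0,0,0.]))[0,0]
    return c,Rwc@np.array([d[0],d[1],1.])
def at_z(cm,uv,z):
    c,d=ray(cm,uv); return c+d*(z-c[2])/d[2]
def proj(cm,X):
    K,k1,Rwc,c=cm; p=Rwc.T@(np.asarray(X)-c); s=p[:2]/p[2]
    return K[:2,:2]@(s*(1+k1*s@s))+K[:2,2]
def down(yaw): # tool z down, tool x along yaw
    c,s=np.cos(yaw),np.sin(yaw)
    return np.array([[c,s,0],[s,-c,0],[0,0,-1.]])
def wpose(): return np.array(current_tcp_pos()),np.array(current_tool_rot())
E
python3 - <<'E'
from h import *
t=cam("top");print("cam",t[3])
for n,uv,z in [("lw",(218,207),.1),("lp",(254,206),.1),("lm",(289,205),.1),("bw",(356,206),.1),("bm",(434,221),.1),("rackTL",(195,182),.12),("rackTR",(312,181),.12),("rackBL",(198,229),.04),("rackBR",(312,227),.04)]:
    print(n,np.round(at_z(t,uv,z),3))
a=cv2.resize(cv2.imread("pics/top0.png")[150:260,170:470],None,fx=2.6,fy=2.6,interpolation=cv2.INTER_CUBIC)
b=cv2.resize(cv2.imread("pics/scene0.png")[110:280,180:440],None,fx=3,fy=3,interpolation=cv2.INTER_CUBIC)[:, :780]
cv2.imwrite("pics/crop0.png",np.clip(np.vstack([a,b[:310]])*1.6,0,255).astype(np.uint8))
for yaw in (0,3.14,1.57,-1.57,0.5,-0.5):
    for p in ([.45,.2,.42],[.5,-.1,.4]): print(yaw,p,ik(np.array(p),down(yaw)))
E
```

```text
cam [0.39302749 0.0313474  1.28062937]
lw [0.536 0.308 0.1  ]
lp [0.541 0.211 0.1  ]
lm [0.545 0.117 0.1  ]
bw [ 0.547 -0.065  0.1  ]
bm [ 0.51  -0.277  0.1  ]
rackTL [0.599 0.369 0.12 ]
rackTR [0.609 0.056 0.12 ]
rackBL [0.479 0.375 0.04 ]
rackBR [0.492 0.054 0.04 ]
0 [0.45, 0.2, 0.42] [ 3.94869245e-01  1.33958634e-01  1.52325716e+00 -4.44089210e-16
  1.48437686e+00  1.96566557e+00]
0 [0.5, -0.1, 0.4] [-2.19950828e-01  1.68689637e-01  1.52955978e+00 -4.44089210e-16
  1.44334324e+00  1.35084550e+00]
3.14 [0.45, 0.2, 0.42] [ 3.94869245e-01  1.33958634e-01  1.52325716e+00 -4.44089210e-16
  1.48437686e+00 -1.17433443e+00]
3.14 [0.5, -0.1, 0.4] [-2.19950828e-01  1.68689637e-01  1.52955978e+00 -4.44089210e-16
  1.44334324e+00 -1.78915450e+00]
1.57 [0.45, 0.2, 0.42] [ 3.94869245e-01  1.33958634e-01  1.52325716e+00 -4.44089210e-16
  1.48437686e+00  3.95665571e-01]
1.57 [0.5, -0.1, 0.4] [-2.19950828e-01  1.68689637e-01  1.52955978e+00 -4.44089210e-16
  1.44334324e+00 -2.19154501e-01]
-1.57 [0.45, 0.2, 0.42] None
-1.57 [0.5, -0.1, 0.4] None
0.5 [0.45, 0.2, 0.42] [ 3.94869245e-01  1.33958634e-01  1.52325716e+00 -4.44089210e-16
  1.48437686e+00  1.46566557e+00]
0.5 [0.5, -0.1, 0.4] [-2.19950828e-01  1.68689637e-01  1.52955978e+00 -4.44089210e-16
  1.44334324e+00  8.50845499e-01]
-0.5 [0.45, 0.2, 0.42] [ 3.94869245e-01  1.33958634e-01  1.52325716e+00 -4.44089210e-16
  1.48437686e+00  2.46566557e+00]
-0.5 [0.5, -0.1, 0.4] [-2.19950828e-01  1.68689637e-01  1.52955978e+00 -4.44089210e-16
  1.44334324e+00  1.85084550e+00]
```

View pics/crop0.png

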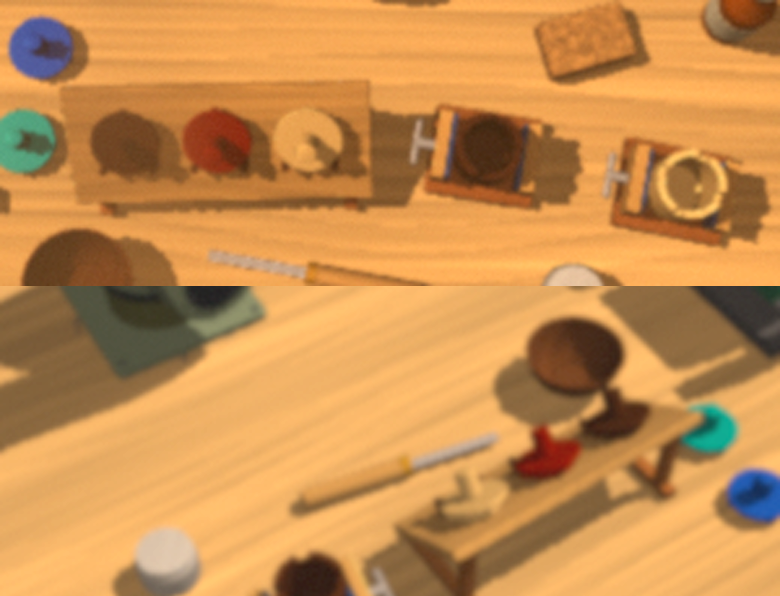

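```bash
cat >> h.py <<'E'
def look(target,axis,dist,right=(0,1,0)):
    z=np.array(axis,float);z/=np.linalg.norm(z); x=np.array(right,float); x-=z*(x@z); x/=np.linalg.norm(x)
    Rwc=np.c_[x,np.cross(z,x),z]; T=np.array(camera_model("wrist")["tool_from_camera"])
    U,_,V=np.linalg.svd(Rwc@T[:3,:3].T); Rwt=U@V
    return np.array(target)-z*dist-Rwt@T[:3,3],Rwt
def shot(name):
    p,R=wpose(); im=capture("wrist"); cv2.imwrite(f"pics/{name}.png",im); np.savez(f"pics/{name}.npz",p=p,R=R); return im
def load(name):
    d=np.load(f"pics/{name}.npz"); return cv2.imread(f"pics/{name}.png"),cam("wrist",(d["p"],d["R"]))
E
python3 - <<'E'
from h import *
s,c=np.sin(np.radians(34)),np.cos(np.radians(34))
views=[("bx",[.53,-.17,.1],[0.0,0,-1],.30),("rk1",[.535,.16,.1],[s,0,-c],.27),("rk2",[.53,.26,.1],[.25,0.1,-1],.27)]
for n,t,a,d in views:
    p,R=look(t,a,d); print(n,p.round(3),ik(p,R))
    move_pose(p,R); sleep(.15); shot(n); print(current_clock(),current_tcp_pos().round(3))
a=[cv2.imread(f"pics/{n}.png") for n in("bx","rk1","rk2")]
print(current_force())
g=lambda i:np.clip(255*(i/255.)**.6,0,255).astype(np.uint8)
cv2.imwrite("pics/v1.png",g(a[0]));cv2.imwrite("pics/v2.png",g(a[1]))
E
```

```text
bx [ 0.584 -0.171  0.307] [-0.2687932   0.49887605  1.30194897 -0.08515491  1.65258989 -1.8337713 ]
2.3167 [ 0.584 -0.171  0.307]
rk1 [0.482 0.161 0.278] [ 0.34245151  0.14582104  1.8939912  -0.11943305  0.84953419 -1.16147504]
3.8 [0.483 0.16  0.278]
rk2 [0.541 0.244 0.284] [ 0.35670696  0.37662104  1.53363284  0.11934455  1.27520319 -1.27883403]
4.4917 [0.54  0.243 0.284]
[-0.57331959 -0.09676669  0.72695655]
```

View pics/v1.png

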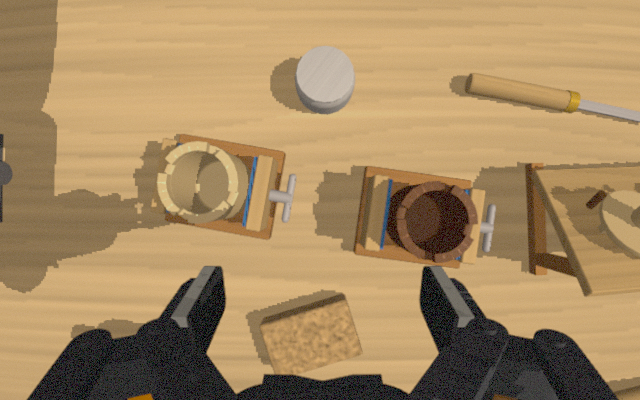

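View pics/v2.png

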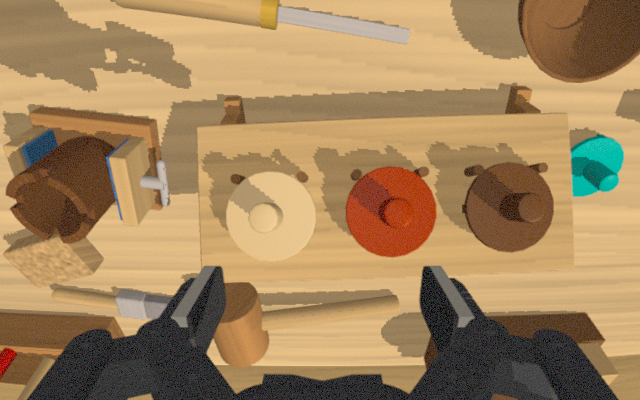

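```bash
python3 - <<'E'
from h import *
im,_=load("rk1"); hsv=cv2.cvtColor(cv2.blur(im,(5,5)),cv2.COLOR_BGR2HSV)
for n,(u,v) in dict(maple=(290,240),mapleknob=(263,216),board=(335,250),shadow=(225,165),walnut=(490,230),wshadow=(460,165),dowel=(476,171),red=(380,235)).items(): print(n,hsv[v,u])
# box ortho patches
im,c=load("bx"); out=[]
for uv in [(198,182),(437,220)]:
    P=at_z(c,uv,.1); print(P.round(4))
    g=np.linspace(-.05,.05,390); 
    m=np.array([[proj(c,[P[0]+.05-.1*i/389,P[1]+.05-.1*j/389,.1]) for j in range(390)] for i in range(390)],np.float32)
    o=cv2.remap(im,m,None,cv2.INTER_CUBIC); o=np.clip(255*(o/255.)**.6,0,255).astype(np.uint8)
    cv2.circle(o,(195,195),140,(255,0,0),1);cv2.circle(o,(195,195),109,(0,255,0),1)
    out.append(o)
cv2.imwrite("pics/ortho.png",np.hstack(out))
E
```

```text
maple [ 17 143 219]
mapleknob [ 17 145 217]
board [ 16 166 201]
shadow [ 16 165 124]
walnut [ 11 193  74]
wshadow [ 16 161 109]
dowel [ 11 195  55]
red [  4 237 142]
[ 0.5115 -0.2817  0.1   ]
[ 0.5452 -0.0714  0.1   ]
```

View pics/ortho.png

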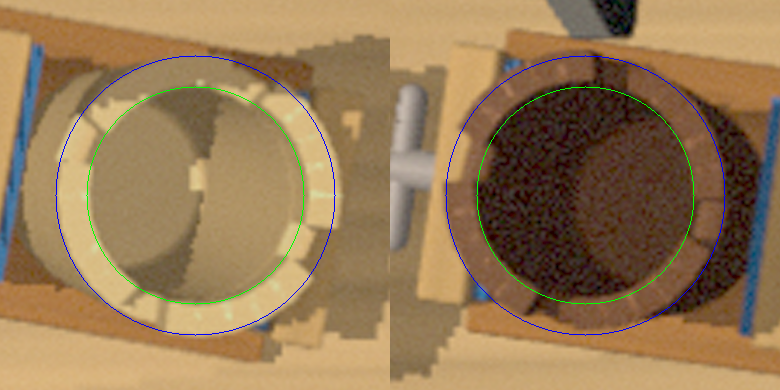

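```bash
cat > fit.py <<'E'
from h import *
from scipy.optimize import least_squares
T34=np.radians(34)
def lidR(yaw):
    n=np.array([-np.sin(T34)*np.cos(yaw),-np.sin(T34)*np.sin(yaw),np.cos(T34)])
    y=np.array([-np.sin(yaw),np.cos(yaw),0]); return np.c_[np.cross(y,n),y,n]
a=np.linspace(0,2*np.pi,90)
circ=np.vstack([np.c_[.036*np.cos(a),.036*np.sin(a),0*a+h] for h in(.0,.006)])
def mask(im,k,seed):
    hsv=cv2.cvtColor(cv2.blur(im,(3,3)),cv2.COLOR_BGR2HSV).astype(int); H,S,V=hsv[...,0],hsv[...,1],hsv[...,2]
    m={"maple":(S<155)&(V>150),"walnut":(H<14)&(V<140)&(V>45)&(S>170),"padauk":(H<8)&(S>210)}[k].astype(np.uint8)
    m=cv2.morphologyEx(m,cv2.MORPH_CLOSE,np.ones((5,5)))
    m=cv2.morphologyEx(m,cv2.MORPH_OPEN,cv2.getStructuringElement(2,(25,25)))
    _,l,st,_=cv2.connectedComponentsWithStats(m); i=l[int(seed[1]),int(seed[0])]
    if i==0: return None
    cn=max(cv2.findContours((l==i).astype(np.uint8),0,1)[0],key=len)
    return cv2.convexHull(cn)
def feat(h):
    h=h.reshape(-1,1,2).astype(np.float32); m=cv2.moments(h); return np.array([m["m10"]/m["m00"],m["m01"]/m["m00"],2*np.sqrt(m["m00"]/np.pi)])
def fit(k,X0,yaw,views=("rk1","rk2")):
    V=[]
    for v in views:
        im,c=load(v); h=mask(im,k,proj(c,X0+lidR(yaw)@[.02,-.02,.006]))
        if h is None: print(k,v,"no mask"); continue
        V.append((c,feat(h)))
    def r(X):
        P=circ@lidR(yaw).T+X; o=[]
        for c,f in V: o.append(feat(cv2.convexHull(np.array([proj(c,p) for p in P],np.float32)))-f)
        return np.concatenate(o)
    s=least_squares(r,X0,x_scale=.01,diff_step=1e-4); return s.x,s.fun.reshape(-1,3)
if __name__=="__main__":
    yaw=.04; X={"maple":np.array([.545,.117,.1]),"padauk":np.array([.541,.211,.1]),"walnut":np.array([.536,.308,.1])}
    for it in range(2):
        for k in X: X[k],f=fit(k,X[k],yaw); print(k,X[k].round(4),f.round(1).tolist())
        d=X["walnut"]-X["maple"]; yaw=np.arctan2(-d[0],d[1]); print("yaw",yaw,"dist",np.linalg.norm(d))
    im,c=load("bx")
    g=cv2.cvtColor(im,cv2.COLOR_BGR2GRAY).astype(np.float32); g=cv2.GaussianBlur(g,(0,0),.7)
    def samp(x,y,r): return cv2.remap(g,np.array([[proj(c,[x+r*np.cos(t),y+r*np.sin(t),.1]) for t in a]],np.float32),None,1)[0]
    for n,P,sg in [("bm",(.5115,-.2820),1),("bw",(.5452,-.0714),1)]:
        best=max(((np.mean(np.minimum(samp(P[0]+i*5e-4,P[1]+j*5e-4,.030),samp(P[0]+i*5e-4,P[1]+j*5e-4,.034)))-.5*np.mean(samp(P[0]+i*5e-4,P[1]+j*5e-4,.0265))-.5*np.mean(samp(P[0]+i*5e-4,P[1]+j*5e-4,.0375))),P[0]+i*5e-4,P[1]+j*5e-4) for i in range(-6,7) for j in range(-6,7))
        print(n,np.round(best,4))
E
python3 fit.py
```

```text
maple [0.5633 0.1144 0.0842] [[-3.4, -1.5, -1.5], [3.3, 1.2, 6.5]]
padauk [0.5484 0.2133 0.0963] [[-1.1, -1.0, 1.1], [1.1, 0.9, 1.2]]
walnut [0.549  0.3155 0.0891] [[-1.1, -1.1, -1.3], [1.1, 0.6, 3.5]]
yaw 0.07088275223283444 dist 0.20173183653403257
maple [0.5631 0.1144 0.0846] [[-3.4, -1.5, -1.5], [3.2, 1.2, 6.3]]
padauk [0.5485 0.2133 0.0963] [[-1.1, -1.0, 1.1], [1.1, 0.9, 1.1]]
walnut [0.5492 0.3157 0.0886] [[-1.1, -1.2, -1.1], [1.2, 0.7, 3.5]]
yaw 0.06886634315096841 dist 0.20177749934882608
bm [44.2978  0.511  -0.2825]
bw [ 4.7772  0.5462 -0.0714]
```

```bash
python3 - <<'E'
from fit import *
X={"maple":[.548,.1165,.097],"padauk":[.5484,.2133,.0963],"walnut":[.545,.308,.095]}
o=[]
for v in("rk1","rk2"):
    im,c=load(v); d=np.clip(255*(im/255.)**.6,0,255).astype(np.uint8)
    for k in X:
        h=mask(im,k,proj(c,np.array(X[k])+lidR(.04)@[.02,-.02,.006]))
        if h is not None: cv2.polylines(d,[h],True,(255,0,255),1)
    o.append(d[90:390])
cv2.imwrite("pics/ov.png",np.vstack(o))
E
```

```text
(no output)
```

View pics/ov.png

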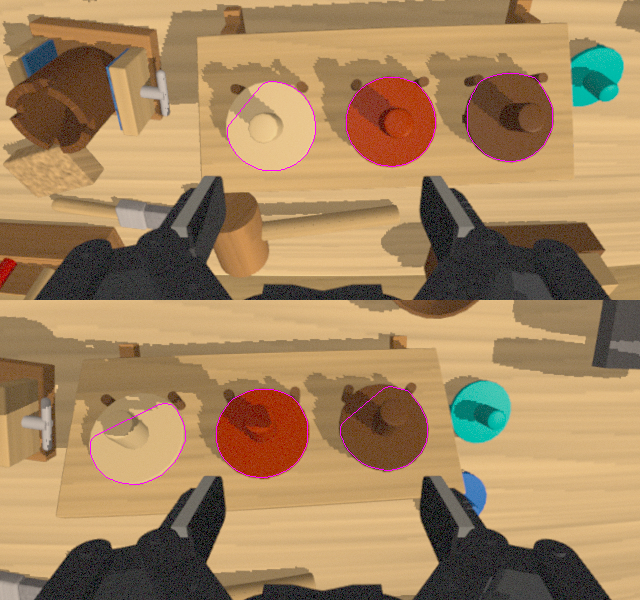

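```bash
sed -i 's/^    h=h.reshape.*/    (x,y),(w,b),_=cv2.fitEllipse(h.reshape(-1,1,2).astype(np.float32)); return np.array([x,y,np.sqrt(w*b)])/' fit.py; python3 fit.py
```

```text
maple [0.5565 0.1159 0.0926] [[-1.8, -0.7, -1.0], [1.8, 0.6, 3.6]]
padauk [0.5482 0.2133 0.0968] [[-1.0, -0.9, 1.0], [1.0, 0.8, 1.0]]
walnut [0.5455 0.3122 0.0942] [[-0.9, -0.8, -0.2], [0.9, 0.6, 1.9]]
yaw 0.05593580789522296 dist 0.1966050697195932
maple [0.5564 0.1159 0.0928] [[-1.8, -0.7, -1.0], [1.7, 0.5, 3.5]]
padauk [0.5482 0.2133 0.0968] [[-1.0, -0.9, 1.0], [1.0, 0.8, 1.0]]
walnut [0.5456 0.3123 0.094 ] [[-0.9, -0.9, -0.1], [0.9, 0.6, 1.9]]
yaw 0.054921047440185417 dist 0.19663589899309467
bm [44.2978  0.511  -0.2825]
bw [ 4.7772  0.5462 -0.0714]
```

```bash
python3 - <<'E'
from fit import *
obs=[]
X={"maple":[.552,.1184,.097],"padauk":[.5484,.2133,.0963],"walnut":[.5445,.308,.097]};off={"maple":-.095,"padauk":0,"walnut":.095}
for v in("rk1","rk2"):
    im,c=load(v)
    for k in X: obs.append((k,v,c,feat(mask(im,k,proj(c,np.array(X[k])+lidR(.04)@[.02,-.02,.006])))))
def r(p):
    R=lidR(p[3]); o=[]
    for k,v,c,f in obs:
        P=circ@R.T+p[:3]+off[k]*R[:,1]; o.append(feat(cv2.convexHull(np.array([proj(c,q) for q in P],np.float32)))-f)
    return np.concatenate(o)
s=least_squares(r,[.548,.2133,.097,.04],x_scale=[.01,.01,.01,.1],diff_step=1e-4,loss="soft_l1")
print(s.x.round(4)); print([(o[0],o[1],q.round(1).tolist()) for o,q in zip(obs,r(s.x).reshape(-1,3))])
R=lidR(s.x[3])
for k in off: print(k,(s.x[:3]+off[k]*R[:,1]).round(4))
E
```

```text
[0.5485 0.2136 0.0979 0.0521]
[('maple', 'rk1', [0.5, 0.1, 0.9]), ('padauk', 'rk1', [-0.4, 0.2, 1.3]), ('walnut', 'rk1', [-2.5, -0.2, 1.3]), ('maple', 'rk2', [2.3, -0.9, 5.4]), ('padauk', 'rk2', [1.3, 1.6, 1.4]), ('walnut', 'rk2', [-2.2, -0.4, 3.3])]
maple [0.5534 0.1188 0.0979]
padauk [0.5485 0.2136 0.0979]
walnut [0.5435 0.3085 0.0979]
```

```bash
cat >> h.py <<'E'
T34=np.radians(34)
def rackR(yaw):
    n=np.array([-np.sin(T34)*np.cos(yaw),-np.sin(T34)*np.sin(yaw),np.cos(T34)])
    y=np.array([-np.sin(yaw),np.cos(yaw),0]); return np.c_[np.cross(y,n),y,n]
H=.082
def pick(X,yaw=.052):
    R=rackR(yaw); n=R[:,2]; Rt=np.c_[-R[:,0],R[:,1],-n]; g=np.array(X)+H*n
    gripper_to(.55,40)
    move_pose(g+.06*n,Rt); move_l(g,velocity=.08); f0=np.array(current_force()); print("at grasp f",f0.round(2),(wpose()[0]-g).round(4))
    gripper_to(0,40); print("gap",current_finger_gap()*85,"pad",current_finger_force(),"df",(np.array(current_force())-f0).round(2))
    move_l(g+.05*n,velocity=.1); print("gap",current_finger_gap()*85,"f",current_force().round(2),current_clock())
E
python3 - <<'E'
from h import *
pick([.544,.3105,.0975])
p=wpose()[0]
move_l([p[0],p[1],.28],velocity=.25)
q,R=np.array([.5462,-.0714,.1+H+.045]),down(np.pi)
move_pose(q,R); sleep(.2); im=shot("held1"); print(current_clock(),current_qpos().round(2),(wpose()[0]-q).round(4),current_force().round(2))
t=capture("top"); a=np.hstack([im,cv2.resize(t[150:270,290:480],None,fx=3.33,fy=3.33)[:400,:620]]);
cv2.imwrite("pics/held1v.png",cv2.resize(np.clip(255*(a/255.)**.6,0,255).astype(np.uint8)[:, :],(800,254)))
cv2.imwrite("pics/held1w.png",np.clip(255*(im/255.)**.6,0,255).astype(np.uint8))
E
```

```text
at grasp f [-0.49  0.34 -0.18] [ 0.0002 -0.      0.0002]
gap 20.927291671270236 pad 41.414639310969505 df [-3.09 -4.85  6.47]
gap 20.434169960628235 f [-0.08  0.51 -1.33] 7.825
9.9583 [-0.15  0.34  1.74 -0.    1.06 -1.72] [-0.      0.0009  0.0002] [-0.14  0.28 -1.05]
```

View pics/held1w.png

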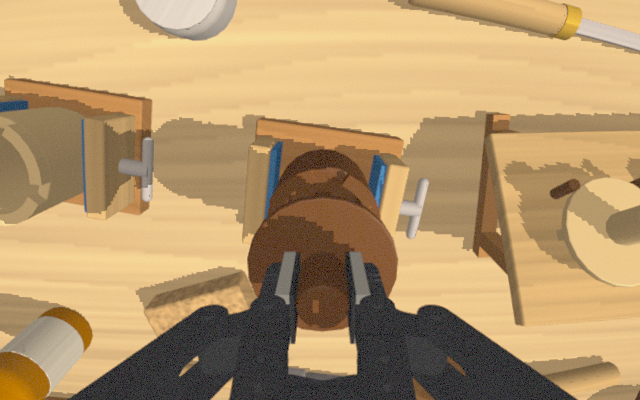

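```bash
python3 - <<'E'
from h import *
im,c=load("held1"); d=np.load("pics/held1.npz"); p,R=d["p"],d["R"]
a=np.linspace(0,2*np.pi,180)
def hull(e,h):
    P=np.vstack([np.c_[.036*np.cos(a)+e,.036*np.sin(a),0*a+h-z] for z in(0,.006)])
    P=np.array([proj(c,R@q+p) for q in P]); return P[:,0].min(),P[:,0].max(),P[:,1].min()
for e in(-.004,-.002,0,.002,.004):
    for h in(.078,.082,.086): print(e,h,np.round(hull(e,h),1))
hsv=cv2.cvtColor(cv2.blur(im,(3,3)),cv2.COLOR_BGR2HSV)
print([tuple(hsv[v,320]) for v in range(185,210,2)])
print([(u,)+tuple(hsv[262,u]) for u in (*range(240,256,2),*range(392,406,2))])
E
```

```text
-0.004 0.078 [248.2 400.  201.7]
-0.004 0.082 [249.8 398.3 199. ]
-0.004 0.086 [251.4 396.6 196.4]
-0.002 0.078 [247.9 400.3 197.6]
-0.002 0.082 [249.5 398.6 194.9]
-0.002 0.086 [251.1 396.9 192.4]
0 0.078 [247.5 400.7 193.4]
0 0.082 [249.2 398.9 190.8]
0 0.086 [250.8 397.2 188.3]
0.002 0.078 [247.2 401.  189.1]
0.002 0.082 [248.9 399.2 186.6]
0.002 0.086 [250.6 397.5 184.3]
0.004 0.078 [246.9 401.3 184.8]
0.004 0.082 [248.6 399.5 182.4]
0.004 0.086 [250.3 397.8 180.2]
[(np.uint8(11), np.uint8(194), np.uint8(50)), (np.uint8(12), np.uint8(194), np.uint8(50)), (np.uint8(11), np.uint8(207), np.uint8(48)), (np.uint8(11), np.uint8(188), np.uint8(42)), (np.uint8(10), np.uint8(182), np.uint8(35)), (np.uint8(9), np.uint8(184), np.uint8(36)), (np.uint8(10), np.uint8(184), np.uint8(54)), (np.uint8(11), np.uint8(190), np.uint8(86)), (np.uint8(10), np.uint8(196), np.uint8(91)), (np.uint8(11), np.uint8(204), np.uint8(90)), (np.uint8(11), np.uint8(209), np.uint8(89)), (np.uint8(11), np.uint8(207), np.uint8(90)), (np.uint8(11), np.uint8(203), np.uint8(89))]
[(240, np.uint8(17), np.uint8(146), np.uint8(230)), (242, np.uint8(17), np.uint8(148), np.uint8(229)), (244, np.uint8(18), np.uint8(146), np.uint8(230)), (246, np.uint8(17), np.uint8(149), np.uint8(198)), (248, np.uint8(13), np.uint8(167), np.uint8(78)), (250, np.uint8(10), np.uint8(197), np.uint8(48)), (252, np.uint8(9), np.uint8(191), np.uint8(48)), (254, np.uint8(11), np.uint8(197), np.uint8(48)), (392, np.uint8(10), np.uint8(196), np.uint8(91)), (394, np.uint8(10), np.uint8(197), np.uint8(92)), (396, np.uint8(12), np.uint8(180), np.uint8(109)), (398, np.uint8(16), np.uint8(155), np.uint8(188)), (400, np.uint8(17), np.uint8(150), np.uint8(221)), (402, np.uint8(17), np.uint8(150), np.uint8(219)), (404, np.uint8(17), np.uint8(151), np.uint8(220))]
```

```bash
cat >> h.py <<'E'
def F(n=1): return np.array(current_force())
def lower(zstop,step=.001,fmax=6,f0=None,verbose=True):
    "straight down in steps until force or zstop"
    p,R=wpose(); z=p[2]; xy=p[:2].copy()
    if f0 is None: f0=F()
    while z>zstop+1e-5:
        z=max(z-step,zstop); move_l([*xy,z],R0[0],velocity=.03); f=F()-f0
        if verbose: print(f"z {z*1e3:.1f} act {current_tcp_pos()[2]*1e3:.1f} f {f.round(1)}")
        if f[2]>fmax: break
    return z,f
R0=[None]
E
python3 - <<'E'
from h import *
R0[0]=down(np.pi); np.save("f0.npy",F())
move_l([.5462,-.0714,.197],R0[0],velocity=.08)
print(F().round(2),current_ft_torque().round(2))
lower(.1845,.001,6,np.load("f0.npy")); print(current_ft_torque().round(2),current_clock(),wpose()[0])
E
```

```text
[-0.48 -0.54  0.24] [-0.01 -0.04 -0.02]
z 195.8 act 196.2 f [ 0.9 -1.4  0.2]
z 194.8 act 194.9 f [ 1.3 -1.   0.4]
z 193.8 act 193.7 f [ 1.3 -0.5  0.7]
z 192.8 act 192.8 f [ 1.4 -1.1 -0.3]
z 191.8 act 191.7 f [ 0.2 -1.7 -0.2]
z 190.8 act 190.8 f [ 1.4 -0.4 -0.2]
z 189.8 act 189.8 f [ 1.1 -1.2  0.6]
z 188.8 act 188.8 f [ 1.2 -0.3 -0.8]
z 187.8 act 187.8 f [1.  0.1 0.1]
z 186.8 act 186.8 f [ 1.3 -1.1 -1.7]
z 185.8 act 185.8 f [ 1.4 -0.7  0.9]
z 184.8 act 185.0 f [ 1.3 -0.2  1.2]
z 184.5 act 184.9 f [ 1.  -0.   3.2]
[ 0.08  0.13 -0.06] 13.7833 [ 0.54641594 -0.07136206  0.18486922]
```

```bash
cat >> h.py <<'E'
def search(xy,yaw0,zc,zfloor,f0,dyaw=-np.radians(5),n=20,ftgt=5):
    "press, turn in steps, press on; stops when z is 3 mm below the contact height zc"
    z=zc; yaw=yaw0; log=[]
    for i in range(n):
        for _ in range(14):
            f=F()-f0
            if f[2]>ftgt or z<zfloor: break
            z-=.0005; move_l([*xy,z],down(yaw),velocity=.02)
        if f[2]>4*ftgt: z+=.0005; move_l([*xy,z],down(yaw),velocity=.02)
        log.append((round(np.degrees(yaw)),round(z*1e3,1),*f.round(1),round(float(current_ft_torque()[2]),2)))
        if z<zc-.003: break
        yaw+=dyaw; move_l([*xy,z],down(yaw),velocity=.05)
    for l in log: print(*l)
    print("end",z,current_clock(),wpose()[0].round(4)); return z,yaw
E
python3 - <<'E'
from h import *
z,y=search([.5462,-.0714],np.pi,.1845,.177,np.load("f0.npy"),n=4)
E
```

```text
180 184.0 1.0 -0.3 6.2 0.02
175 184.0 0.7 0.8 5.9 -0.14
170 184.0 1.0 0.4 5.9 -0.07
165 178.5 0.4 3.6 6.1 0.09
end 0.1785 17.5333 [ 0.5463 -0.0713  0.1789]
```

```bash
python3 - <<'E'
from h import *
gripper_to(.55); p,R=wpose(); move_l([p[0],p[1],p[2]+.08],velocity=.15)
sleep(.1); im=shot("after1"); print(current_clock())
pick([.5534,.1188,.0977])
p=wpose()[0]; move_l([p[0],p[1],.28],velocity=.25)
q=np.array([.511,-.2825,.1+H+.04]); 
move_pose(np.array([.52,-.1,.29]),down(np.pi)); move_pose(q,down(np.pi)); sleep(.2); b=shot("held2"); np.save("f0.npy",F())
print(current_clock(),current_qpos().round(2),F().round(2))
hsv=cv2.cvtColor(cv2.blur(b,(3,3)),cv2.COLOR_BGR2HSV)
a=np.vstack([im[60:360],b[60:360]])
cv2.imwrite("pics/v3.png",np.clip(255*(a/255.)**.6,0,255).astype(np.uint8))
E
```

```text
18.7333
at grasp f [ 0.71  0.65 -0.44] [ 0.0009 -0.0006 -0.0001]
gap 20.580015808543067 pad 42.19430250759615 df [-11.41  -0.16  12.02]
gap 20.833202826180614 f [ 0.04  0.12 -1.59] 21.6917
24.1333 [-0.52  0.39  1.67  0.    1.08 -2.1 ] [ 0.3   0.58 -0.16]
```

View pics/v3.png

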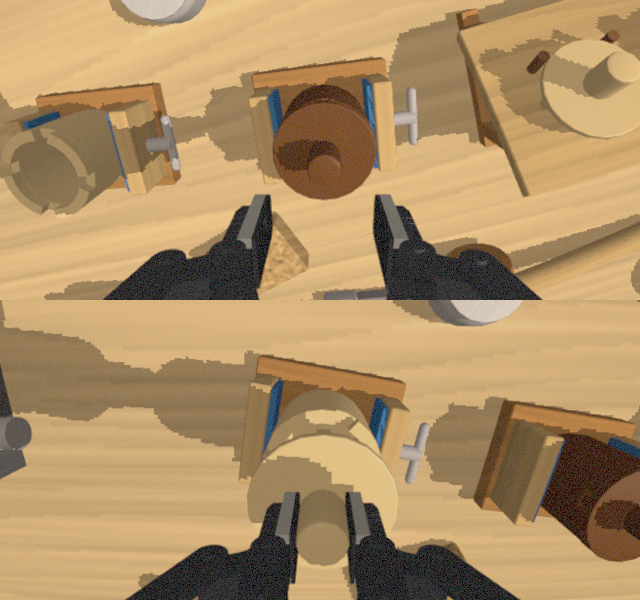

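```bash
python3 - <<'E'
from h import *
f0=np.load("f0.npy"); R0[0]=down(np.pi); xy=[.511,-.2825]
move_l([*xy,.196],R0[0],velocity=.08)
z,f=lower(.1865,.0015,5,f0)
if np.hypot(*f[:2])<6 and z<.1895:
    z,y=search(xy,np.pi,z,.1765,f0,n=22)
E
```

```text
z 194.2 act 194.5 f [ 0.2 -0.8 -0.9]
z 192.7 act 192.7 f [ 0.1 -0.5 -0.8]
z 191.2 act 191.1 f [-0.  -0.8 -1.2]
z 189.7 act 189.6 f [-1.2  0.3 -0.4]
z 188.2 act 188.1 f [ 0.2 -0.9 -0.6]
z 186.7 act 187.0 f [ 1.1 -0.3  0.4]
z 186.5 act 186.9 f [ 0.8 -0.2  1.7]
180 184.0 4.6 2.7 5.6 -0.04
175 183.5 3.6 2.1 7.2 -0.02
170 183.5 4.3 2.2 6.9 -0.07
165 183.5 3.4 1.9 6.6 -0.06
160 183.5 3.9 1.4 5.7 -0.1
155 178.0 3.7 2.5 5.5 0.05
end 0.178 31.8583 [ 0.5116 -0.2823  0.1788]
```

```bash
python3 - <<'E'
from h import *
gripper_to(.55); p,R=wpose(); move_l([p[0],p[1],p[2]+.09],velocity=.15)
q,R=look([.53,-.17,.1],[0.35,0,-1],.28); move_pose(q,R); sleep(.2); im=shot("fin"); t=capture("top"); print(current_clock(),F().round(2))
for n,X in [("w",[.5462,-.0714,.106]),("m",[.511,-.2825,.106])]: print(n,proj(cam("wrist",wpose()),X).round(0))
a=np.vstack([im[:280],cv2.resize(t[150:240,170:470],(640,192))])
cv2.imwrite("pics/v4.png",np.clip(255*(a/255.)**.6,0,255).astype(np.uint8))
E
```

```text
33.8083 [ 0.04  0.17 -0.04]
w [443. 222.]
m [180. 181.]
```

View pics/v4.png

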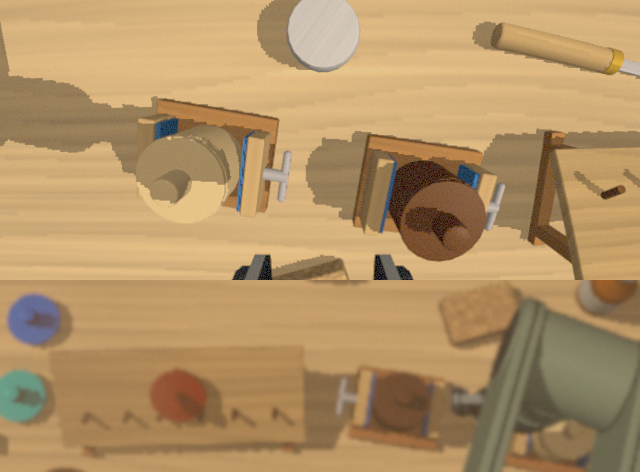

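```bash
python3 -c "
from station import *
print(job_done(),current_clock())"
```

```text
the job is handed in; nothing more can be done
the job is handed in; nothing more can be done
```

The walnut and maple lids are each on the box of their own wood, dropped in by about 6 mm, flush and released; the red lid was not touched, and the job was handed in at about 34 s of the 72 s allowed.

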